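# Shift the tinning pot to the other bay

### The arm

A 7-joint arm with a two-finger parallel gripper is mounted at the origin on the work surface. World frame = base frame: x ahead of the robot, y to its left, z up, the work surface at z = 0. Lengths are in m, angles in rad, forces in N, time in s.
With the tool pointing down it reaches from about 0.425 to 0.925 m from the base axis. Payload 6.8 kg.
Tool frame: the origin (TCP) lies midway between the tips of the shut fingers; the grasp point (between the pads) lies 19 mm behind it; z points along the fingers, y is the direction in which the jaws open and shut (so a half turn about z gives the same grasp; the last joint's range is limited). The gripper opens to 85 mm and grips with 20 to 120 N. Pads are 22 mm wide; open, the fingers measure 114 mm over their backs; the gripper's body (76 mm by 85 mm) begins 54 mm behind the grasp point. The pads swing forward as they close: fully open they stand 13 mm farther back than shut.
Start: joints at [-1.393, 0.477, 0.022, 1.555, -0.011, 1.109, -0.083], TCP at [0.19, 0.648, 0.231] pointing down, gripper open.
Joint ranges: [-2.96, 2.96], [-0.34, 2.1], [-1.41, 1.46], [0.24, 2.44], [-1.37, 4.51], [0.17, 1.92], [-2.96, 2.96]. Speed limits (rad/s): [2.39, 2.39, 3.14, 3.14, 3.14, 3.14, 3.14].

### API

Orientations are given as a rotation vector (axis times angle).
In Python, from cell import ctrl gives the robot as it stands. The module is installed in compiled form; this text tells all that it offers.
- The arm moves only by the tool step_arm, never from a script. Its argument "steps" is a list of rows, each a list of 6 numbers: the shift along the world's x, y, z in mm, then the turn, a rotation vector about the world's x, y, z in degrees. In form: [[dx, dy, dz, ax, ay, az], ...]. A call has 1 to 8 rows; each row shifts and turns the commanded pose from where the row before left it; what a row does not reach is not made up. A row lasts 1/8 s, in which the tool goes at most 62.5 mm and 10.7 degrees, less where a joint would pass 70% of its speed; a pose out of reach is approached as far as the arm can. A call is refused whole if a number of a shift passes 62.5 or a number of a turn 10.7, either way. A call with a gripper value outside its range is refused whole. "claw" is the gripper's target within -1 to 1 (fully open at 1, half-way at 0, shut at -1), set as the call begins (left out, the last holds). The fingers move at their own pace and stop on an object; "squeeze" is the grip in N (left out, the last holds). Time passes only in rows, so rows that do not move let the fingers close. It gives the time, the measured TCP pose, the force and the opening at its end, in the units of the state.
- ctrl.state(): the state, without advancing time (a new reading comes with each control period).
- ctrl.grab_frame(name): name is "scene" or "top" or "wrist"; returns the picture (384x512x3 uint8, red, green, blue); there is no depth.
- ctrl.camera_model(name): a dict with "fx", "fy", "cx", "cy" (pixels), "R" (3x3) and "t" (3): a world point X has camera coordinates R X + t. Camera axes: x right, y down, z forward; pixel columns grow to the right and rows downward; lengths in m; the calibration is good to about 2 mm. The wrist camera is an equidistant fisheye: a pixel r from the principal point sees the ray r / f radians off the axis. A picture is of the moment at which its call begins: read the wrist's pose just before it. camera_model takes no time and is no camera call; for the wrist camera it gives the pose at the moment of the call.
- ctrl.sign_off(): hands the job in, once; it reports no verdict.
The state is a dict: "time": time; "joints": joint angles; "qvel": joint speeds; "effort": joint torques, N m; "tcp_pos": TCP position; "tcp_rot": TCP orientation; "force": force on the tool from outside, world axes, zero at the start; "ft_torque": the same for the moment, N m; "grip_width": finger opening in m.
Only numpy, scipy, OpenCV 4.12 (cv2) and the standard library are available. Lean on these libraries where they do the work, as an engineer would, in place of code of your own. Each camera call takes 0.05 s, during which the arm holds its last target.

### The job

First push the open drawer fully home until it clicks into its detent. Then slide the tinning pot along the bench, never lifting it, out of the glass-topped bay it stands in and into the empty one across from it: it goes in straight, with its broad metal tab first, until the tab is home against the stop at the bay's end, so you will have to let go of it between the bays and take it again by its other end. Leave everything else on the bench where it is.

Things in the scene. Friction and masses are not known exactly. Their poses are not given: they have to be found in the camera images.
- pot: Round dark steel tinning pot with solid grey fill, loose, about 0.7 kg, 100 mm diameter, 55 mm high. Two opposed level lugs run from 50 to 100 mm from its axis: at its -y a broad flat steel tab, at its +y a narrow black bar. In the left bay its tab sticks out of the mouth. Origin: centre of the underside, z up.
- tab (a point): Grip point on the broad tab, 78 mm from the pot's axis towards pot -y, 39 mm above the underside. The tab is 44 mm wide (pot x) and 12 mm thick (z 33 to 45 mm).
- bar (a point): Grip point on the narrow black bar, 78 mm from the pot's axis towards pot +y, 39 mm above the underside. The bar is 20 mm wide (pot x) and 16 mm thick (z 31 to 47 mm).
- bay_a: Bay on the robot's left, fixed; the pot starts here. Origin: centre of the white ring marked on the bench. Mouth at its y = -42 mm, stop wall at y = +102 mm. Rails 22 mm high, inner faces at x = +-55 mm; posts at x = +-60 mm; glass roof from mouth to stop, underside 73 mm, top 80 mm up: nothing inside can be gripped from above. Behind the stop a white box 95 mm high, y = 111 to 167 mm.
- bay_b: Right bay, fixed, the goal: the same bay mirrored. Origin: centre of the white ring on the bench. Mouth at its y = +42 mm, stop wall at y = -102 mm, white box behind that; rails and roof as in the left bay. With the pot home, the tab is inside at the stop, the pot's axis about 2 mm beyond the ring's centre, and the black bar sticks out of the mouth.
- drawer (a joint): Opening of the drawer in the low grey cabinet (m): 0 is home, grows as it comes out towards the robot (cabinet -x), up to 0.135. A sprung detent resists with about 5 N some 15 to 7 mm before home, then draws it in. Open, it stands in the pot's way.
- drawer_face (a point): Middle of the upper edge of the drawer's front face (face 144 mm wide, 70 mm high, from 7 to 77 mm above the bench, no protruding handle). Site axes are those of the cabinet: the face looks along -x, closing moves it along +x.
- cabinet: Fixed cabinet of the drawer, 200 x 150 x 85 mm (x, y, z). Origin: centre of its underside; front towards its -x. With the drawer home the drawer's face lies at cabinet x = -112 mm.
- reel: Bystander: flat cardboard reel of terminals, 140 mm diameter, 34 mm high, lying; origin under its centre.
- jar: Bystander: flux jar, 56 mm diameter, 75 mm high; origin under its centre.
- bin: Bystander: open grey parts bin 130 x 100 x 55 mm; origin under its centre.
- screwdriver: Bystander: screwdriver 180 mm long, lying along its x.
- brush: Bystander: brush 170 mm long, lying along its x.
- gauge: Bystander: steel block 45 x 70 x 35 mm (x, y, z); origin under its centre.
- cup: Bystander: white cup, 72 mm diameter, 75 mm high; origin under its centre.

How it is judged:
By the outcome, as a careful person would: the job done as asked, in the order asked, and still so for the second after the job is handed in, with the robot touching nothing.
It also fails if it takes over 67 s, if anything falls off the work surface, if the arm or the gripper's body presses on something with over 40 N, if the wrist force passes 120 N, or if a joint passes its speed limit or range.

## Working session

There is one attempt and no reset: what is moved stays moved. The work goes in short steps, Python scripts to look and compute and a tool call to move; the robot and the scene stay as the last step left them, time stands still between calls to the robot, and variables do not carry over. Pictures are saved under pics/ and viewed, and the job is handed in when it is done.

Besides the shell and the picture viewer there is one more tool, called after "Call:" by a JSON object that holds its "api" and its "payload". step_arm: Moves the arm, as the interface text tells. Its arguments: {"type":"object","properties":{"steps":{"type":"array"},"claw":{"type":"number"},"squeeze":{"type":"number"}},"required":["steps"]}

```bash
mkdir -p pics; python3 - <<'E'
from cell import ctrl
import cv2
for n in ("scene","top"):
    f=ctrl.grab_frame(n); cv2.imwrite(f"pics/{n}0.png",f[:,:,::-1]); m=ctrl.camera_model(n); print(n,m)
print(ctrl.state())
E
```

```text
scene {'fx': 447.11956296017786, 'fy': 447.11956296017786, 'cx': 266.0727149943115, 'cy': 185.3592088368107, 'R': array([[-0.52680962,  0.84995101, -0.00740917],
       [ 0.53929064,  0.32749563, -0.77583002],
       [-0.65699104, -0.41271042, -0.63089848]]), 't': array([ 0.33412371, -0.24962756,  1.68343104])}
top {'fx': 370.2151384777611, 'fy': 370.2151384777611, 'cx': 257.18771663130696, 'cy': 194.13007412559983, 'R': array([[ 0.00845215, -0.99982598, -0.01663054],
       [-0.99613807, -0.00696515, -0.08752386],
       [ 0.0873928 ,  0.01730608, -0.99602359]]), 't': array([-0.02876411,  0.57895039,  1.12160157])}
{'time': 0.1, 'joints': array([-1.39310818,  0.4776982 ,  0.02234069,  1.55634732, -0.01148545,
        1.10931134, -0.08307731]), 'qvel': array([-0.00050876, -0.00318707,  0.00190175, -0.00380569, -0.00056559,
       -0.00129987, -0.00104332]), 'effort': array([ 4.57763497e-03, -5.97762930e+01,  1.61358386e+00, -2.81955045e+01,
        1.27685085e-02,  5.04531810e-03,  1.88757554e-05]), 'tcp_pos': array([0.19015459, 0.64710481, 0.23043803]), 'tcp_rot': array([-4.47294671e-01, -3.10948182e+00,  2.56460899e-03]), 'force': array([-0.16650041, -0.04873022,  0.00135448]), 'ft_torque': array([ 0.02781655, -0.02466459, -0.03343777]), 'grip_width': 0.08506590350308964}
```

View pics/scene0.png

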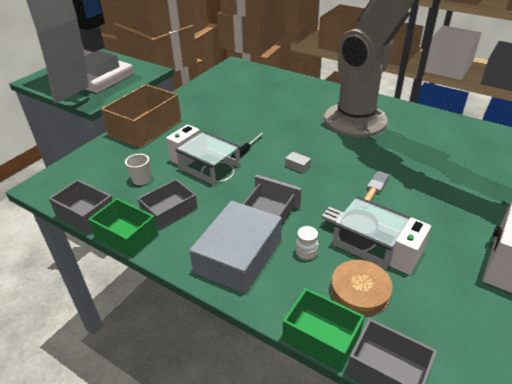

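View pics/top0.png

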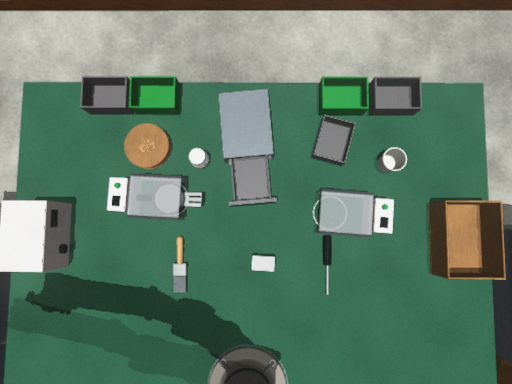

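```bash
cat > h.py <<'E'
import numpy as np, cv2
from cell import ctrl
def ray(n,px,m=None):
    m=m or ctrl.camera_model(n); u,v=px
    a=(u-m['cx'])/m['fx']; b=(v-m['cy'])/m['fy']
    if n=='wrist':
        th=np.hypot(a,b); s=np.sin(th)/max(th,1e-9); d=np.array([a*s,b*s,np.cos(th)])
    else: d=np.array([a,b,1.])
    R=np.array(m['R']); return -R.T@np.array(m['t']), R.T@d
def onz(n,px,z,m=None):
    c,d=ray(n,px,m); return c+d*(z-c[2])/d[2]
def proj(n,X,m=None):
    m=m or ctrl.camera_model(n); p=np.array(m['R'])@np.array(X)+m['t']
    if n=='wrist':
        r=np.hypot(p[0],p[1]); th=np.arctan2(r,p[2]); k=th/max(r,1e-9); return m['cx']+m['fx']*p[0]*k, m['cy']+m['fy']*p[1]*k
    return m['cx']+m['fx']*p[0]/p[2], m['cy']+m['fy']*p[1]/p[2]
E
python3 - <<'E'
from h import *
a=cv2.imread('pics/top0.png')
cv2.imwrite('pics/t_l.png',cv2.resize(a[130:310,95:295],None,fx=4,fy=4,interpolation=cv2.INTER_CUBIC)[:600])
cv2.imwrite('pics/t_r.png',cv2.resize(a[140:290,220:420],None,fx=4,fy=4,interpolation=cv2.INTER_CUBIC))
print(proj('top',[.19,.648,.231]))
for nm,p,z in [('ringA',(171,198),0),('ringB',(330,212),0),('drawerface',(252,201),.077),('gauge',(263,263),.035),('cab front',(251,154),.085)]:
    print(nm,onz('top',p,z).round(3))
f=ctrl.grab_frame('wrist'); cv2.imwrite('pics/w0.png',f[:,:,::-1]); print(ctrl.camera_model('wrist'))
E
```

```text
(np.float64(-16.198109799291558), np.float64(341.09545969683745))
ringA [0.567 0.25  0.   ]
ringB [ 0.527 -0.253  0.   ]
drawerface [ 0.554 -0.01   0.077]
gauge [ 0.37  -0.044  0.035]
cab front [ 0.693 -0.006  0.085]
{'fx': 297.3186396354542, 'fy': 297.3186396354542, 'cx': 255.8907977048989, 'cy': 195.23853854830074, 'R': array([[ 0.28108999,  0.95967886, -0.00221355],
       [ 0.9144129 , -0.26713011,  0.3041226 ],
       [ 0.29126872, -0.08750992, -0.95263033]]), 't': array([-0.67511704, -0.04148228,  0.38007801])}
```

View pics/t_l.png

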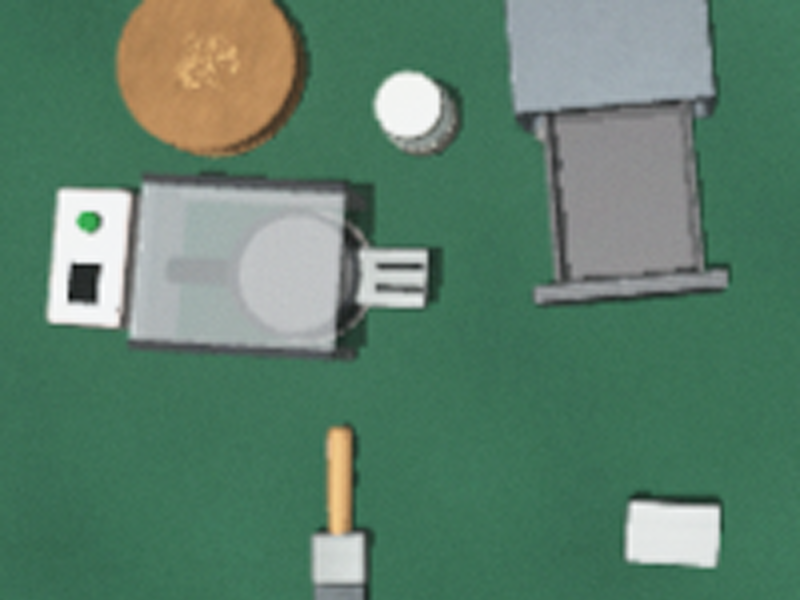

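View pics/t_r.png

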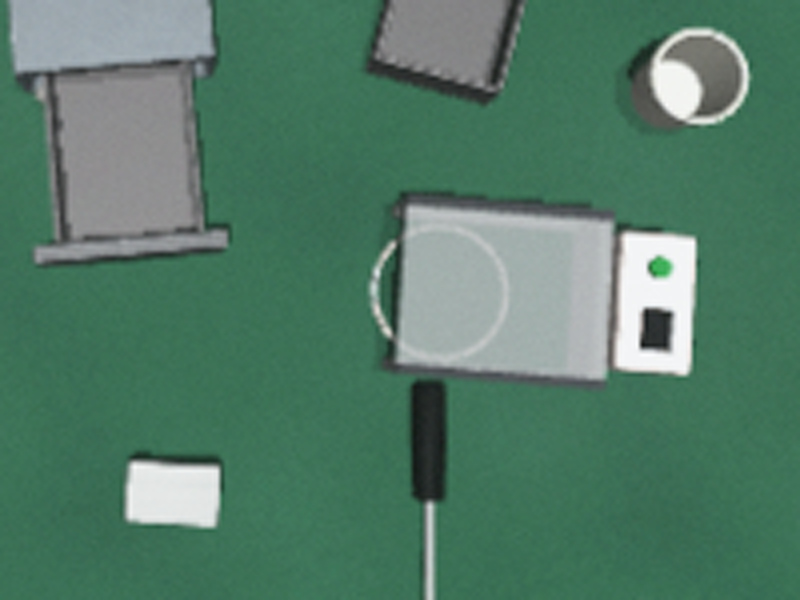

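View pics/w0.png

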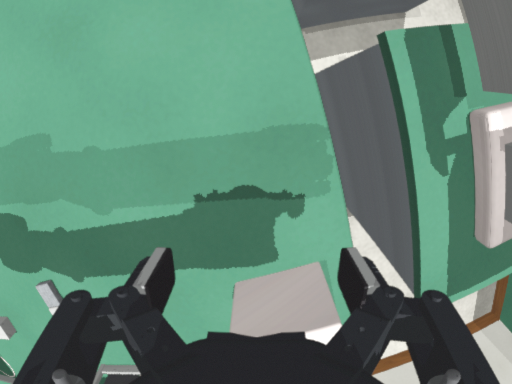

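```bash
python3 - <<'E'
from h import *
def L(p,z): return onz('top',(95+p[0]/4-.375,130+p[1]/4-.375),z)
def Rr(p,z): return onz('top',(220+p[0]/4-.375,140+p[1]/4-.375),z)
def yaw(a,b): d=b-a; return np.degrees(np.arctan2(d[1],d[0])).round(2)
A=[L(p,.08) for p in [(143,178),(345,183),(337,350),(130,342)]]
print('A roof',np.round(A,3)[:, :2].tolist(), 'xaxis? near/far:',yaw(A[1],A[0])-90,yaw(A[2],A[3])-90,'mouth',yaw(A[2],A[1]))
B=[Rr(p,.08) for p in [(405,205),(612,215),(605,380),(396,363)]]
print('B roof',np.round(B,3)[:,:2].tolist(),yaw(B[1],B[0])-90,yaw(B[2],B[3])-90,'mouth',yaw(B[3],B[0]))
F=[L((536,288),.077),L((727,270),.077)]; print('face',np.round(F,3).tolist(),'yaw',yaw(F[1],F[0])-90,'mid',(F[0]+F[1])/2,np.linalg.norm(F[0]-F[1]))
C=[L((518,114),.085),L((715,96),.085)]; print('cab',np.round(C,3).tolist(),yaw(C[1],C[0])-90, np.linalg.norm(C[0]-C[1]))
D=[Rr((35,247),.077),Rr((228,230),.077)]; print('face from right crop',np.round(D,3).tolist(),yaw(D[1],D[0])-90)
T=[L((428,250),.045),L((430,307),.045),L((360,305),.045),L((362,248),.045)]; print('tab',np.round(T,3).tolist())
print('ringB',Rr((440,292),0),'potA',L((298,275),.05))
print('gauge',[Rr(p,.035).round(3)[:2] for p in [(128,460),(220,462),(218,526),(126,522)]])
print('screwdriver top',Rr((428,382),.015),'jar',L((408,105),.075))
print('bin corner',Rr((370,70),.055),Rr((490,100),.055))
E
```

```text
A roof [[0.632, 0.353], [0.629, 0.202], [0.505, 0.205], [0.509, 0.358]] xaxis? near/far: -1.0699999999999932 -1.7399999999999949 mouth -1.21
B roof [[0.585, -0.213], [0.579, -0.364], [0.459, -0.357], [0.47, -0.205]] -2.4000000000000057 -4.150000000000006 mouth -3.61
face [[0.552, 0.059, 0.077], [0.566, -0.082, 0.077]] yaw 5.810000000000002 mid [ 0.55895305 -0.01143727  0.077     ] 0.1416925597901524
cab [[0.68, 0.074, 0.085], [0.695, -0.072, 0.085]] 5.590000000000003 0.14656996365402103
face from right crop [[0.553, 0.06, 0.077], [0.566, -0.083, 0.077]] 5.459999999999994
tab [[0.582, 0.145, 0.045], [0.539, 0.143, 0.045], [0.54, 0.196, 0.045], [0.584, 0.196, 0.045]]
ringB [ 0.52462655 -0.25194701  0.        ] potA [0.56215296 0.24283184 0.05      ]
gauge [array([ 0.394, -0.009]), array([ 0.393, -0.079]), array([ 0.346, -0.077]), array([ 0.348, -0.008])]
screwdriver top [ 0.45457711 -0.23945154  0.015     ] jar [0.68862765 0.15738699 0.075     ]
bin corner [ 0.69046738 -0.19064924  0.055     ] [ 0.66796128 -0.28111581  0.055     ]
```

Call:
{"api": "step_arm", "payload": {"steps": [[10, -50, 0, 0, 0, -4.9], [15, -50, 0, 0, 0, -4.9], [20, -50, 0, 0, 0, -4.9], [25, -48, 0, 0, 0, -4.9], [25, -48, 0, 0, 0, -4.9], [25, -48, 0, 0, 0, -4.9], [25, -48, 0, 0, 0, -4.9], [25, -48, 0, 0, 0, -4.9]], "claw": -1}}

```text
time: 1.15
tcp_pos: [0.3608, 0.256, 0.2314]
tcp_rot: [-1.468, -2.777, -0.001]
force: [1.7, 0.1, 0.4]
grip_width: -0.0001
```

Call:
{"api": "step_arm", "payload": {"steps": [[24, -46, -20, 0, 0, -4.9], [24, -46, -20, 0, 0, -4.9], [24, -46, -20, 0, 0, -4.9], [24, -45, -20, 0, 0, -4.9], [24, -45, -30, 0, 0, -4.8], [20, -45, -40, 0, 0, -4.6], [0, 0, -26, 0, 0, 0], [0, 0, 0, 0, 0, 0]]}}

```text
time: 2.15
tcp_pos: [0.4984, -0.0153, 0.0543]
tcp_rot: [-2.113, -2.321, 0.006]
force: [0.6, 0.1, -0.7]
grip_width: 0.0001
```

```bash
python3 - <<'E'
from h import *
s=ctrl.state(); print(s['tcp_pos'],s['tcp_rot'],s['force'])
from scipy.spatial.transform import Rotation as R
print(R.from_rotvec(s['tcp_rot']).as_matrix().round(3))
f=ctrl.grab_frame('wrist'); cv2.imwrite('pics/w1.png',f[:,:,::-1])
f=ctrl.grab_frame('top'); cv2.imwrite('pics/t1.png',f[:,:,::-1])
E
```

```text
[ 0.4983767  -0.01527535  0.05428409] [-2.11320245 -2.32099459  0.00555453] [ 0.58688233  0.14637817 -0.73269722]
[[-0.094  0.996 -0.004]
 [ 0.996  0.094 -0.001]
 [-0.    -0.004 -1.   ]]
```

View pics/w1.png

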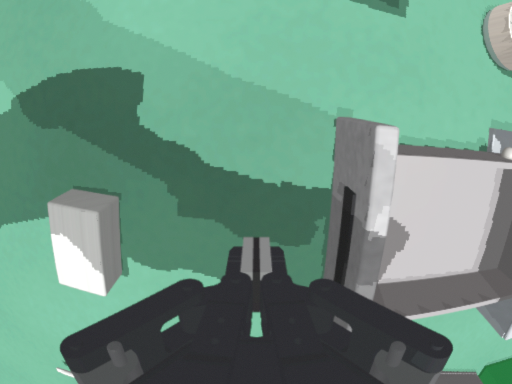

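View pics/t1.png

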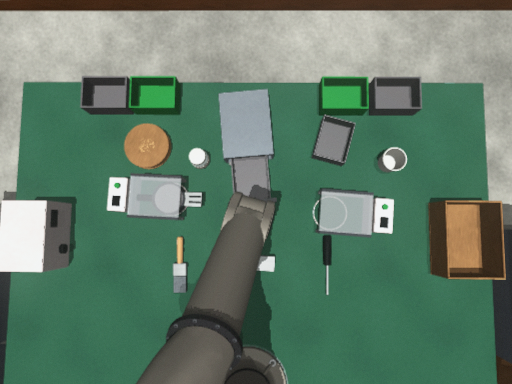

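```bash
python3 - <<'E'
from h import *
from scipy.spatial.transform import Rotation as R
s=ctrl.state(); Rm=R.from_rotvec(s['tcp_rot']).as_matrix()
for p in [(285,255),(320,285),(400,315),(440,345),(425,375)]:
    c,d=ray('wrist',p); 
    for off in (0.012,0,-.012):
        c2=Rm.T@(c-s['tcp_pos']); d2=Rm.T@d; k=(off-c2[0])/d2[0]; print(p,off,(c2+k*d2).round(3),end=' ')
    print()
E
```

```text
(285, 255) 0.012 [ 0.012  0.015 -0.024] (285, 255) 0 [ 0.     0.017 -0.003] (285, 255) -0.012 [-0.012  0.02   0.019] 
(320, 285) 0.012 [ 0.012  0.026 -0.049] (320, 285) 0 [ 0.     0.031 -0.032] (320, 285) -0.012 [-0.012  0.035 -0.015] 
(400, 315) 0.012 [ 0.012  0.051 -0.071] (400, 315) 0 [ 0.     0.06  -0.058] (400, 315) -0.012 [-0.012  0.069 -0.045] 
(440, 345) 0.012 [ 0.012  0.059 -0.088] (440, 345) 0 [ 0.     0.069 -0.078] (440, 345) -0.012 [-0.012  0.08  -0.068] 
(425, 375) 0.012 [ 0.012  0.048 -0.098] (425, 375) 0 [ 0.     0.057 -0.09 ] (425, 375) -0.012 [-0.012  0.065 -0.082]
```

Call:
{"api": "step_arm", "payload": {"steps": [[14, 1, 8, 0, 0, 0], [12, 1, 0, 0, 0, 0], [8, 1, 0, 0, 0, 0], [8, 0.7, 0, 0, 0, 0], [12, 1.2, 0, 0, 0, 0], [12, 1.2, 0, 0, 0, 0], [12, 1.2, 0, 0, 0, 0], [12, 1.2, 0, 0, 0, 0]]}}

```text
time: 3.25
tcp_pos: [0.5907, -0.0062, 0.0637]
tcp_rot: [-2.114, -2.324, 0.001]
force: [-2.0, 0.3, -0.4]
grip_width: 0.0
```

Call:
{"api": "step_arm", "payload": {"steps": [[12, 1.2, 0, 0, 0, 0], [12, 1.2, 0, 0, 0, 0], [10, 1, 0, 0, 0, 0], [8, 0.8, 0, 0, 0, 0], [4, 0.4, 0, 0, 0, 0], [4, 0.4, 0, 0, 0, 0]]}}

```text
time: 4.0
tcp_pos: [0.6401, -0.0012, 0.064]
tcp_rot: [-2.114, -2.324, -0.0]
force: [-1.6, -0.6, -0.3]
grip_width: 0.0002
```

```bash
python3 - <<'E'
from h import *
s=ctrl.state(); print(s['tcp_pos'],s['force'])
f=ctrl.grab_frame('top'); cv2.imwrite('pics/t2.png',cv2.resize(f[100:230,180:320,::-1],None,fx=4,fy=4,interpolation=cv2.INTER_CUBIC))
f=ctrl.grab_frame('scene'); cv2.imwrite('pics/s2.png',cv2.resize(f[150:300,180:330,::-1],None,fx=4,fy=4,interpolation=cv2.INTER_CUBIC))
E
```

```text
[ 0.64013995 -0.00119826  0.06398391] [-1.56746181 -0.57639898 -0.28339028]
```

View pics/t2.png

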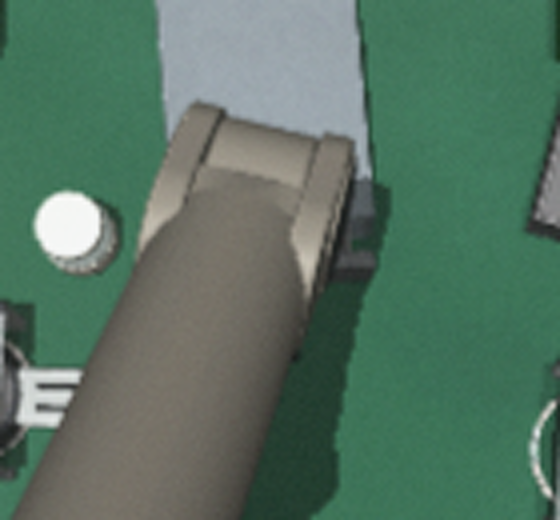

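View pics/s2.png

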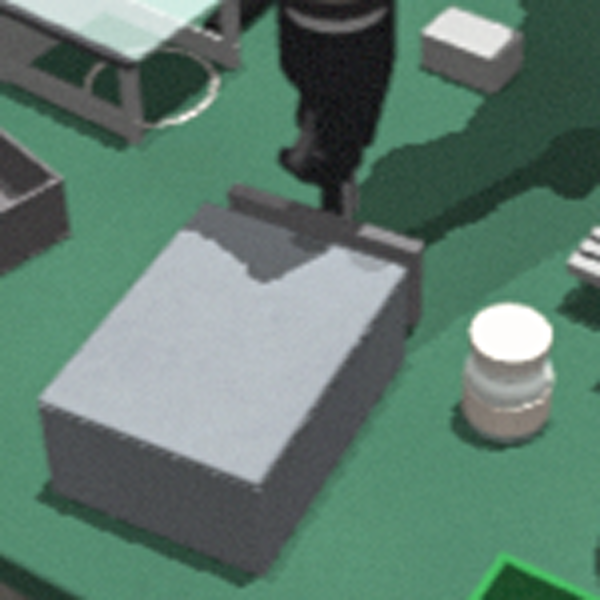

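Call:
{"api": "step_arm", "payload": {"steps": [[4, 0.4, 0, 0, 0, 0], [4, 0.4, 0, 0, 0, 0], [4, 0.4, 0, 0, 0, 0], [3, 0.3, 0, 0, 0, 0]]}}

```text
time: 4.6
tcp_pos: [0.6526, 0.0, 0.0636]
tcp_rot: [-2.111, -2.32, 0.005]
force: [-7.0, 0.4, 5.0]
grip_width: 0.0002
```

Call:
{"api": "step_arm", "payload": {"steps": [[3, 0.3, 0, 0, 0, 0], [3, 0.3, 0, 0, 0, 0], [2, 0.2, 0, 0, 0, 0], [0, 0, 0, 0, 0, 0]]}}

```text
time: 5.1
tcp_pos: [0.6638, 0.0013, 0.064]
tcp_rot: [2.113, 2.324, 0.001]
force: [0.7, 0.2, -0.8]
grip_width: 0.0004
```

```bash
python3 - <<'E'
from h import *
f=ctrl.grab_frame('scene'); cv2.imwrite('pics/s3.png',cv2.resize(f[150:300,180:330,::-1],None,fx=4,fy=4,interpolation=cv2.INTER_CUBIC))
E
```

```text
(no output)
```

View pics/s3.png

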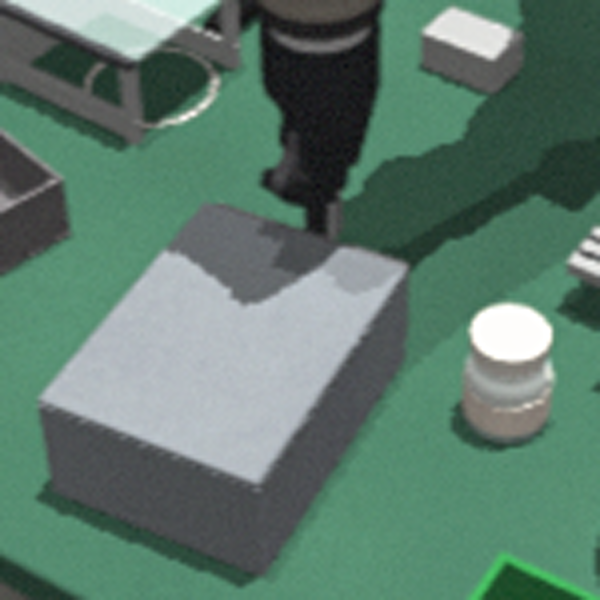

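Call:
{"api": "step_arm", "payload": {"steps": [[2, 0.2, 0, 0, 0, 0], [2, 0.2, 0, 0, 0, 0]]}}

```text
time: 5.4
tcp_pos: [0.6642, 0.0013, 0.0638]
tcp_rot: [-2.111, -2.32, 0.006]
force: [-13.4, -0.0, 11.6]
grip_width: -0.0003
```

Call:
{"api": "step_arm", "payload": {"steps": [[-15, -1, 0, 0, 0, 0], [-40, 0, 30, 0, 0, 0], [-40, 30, 40, 0, 0, -1.7], [-14, 50, 40, 0, 0, -1.7], [0, 50, 30, 0, 0, -1.7], [0, 50, 10, 0, 0, -1.7], [0, 20, 0, 0, 0, 0], [0, 0, 0, 0, 0, 0]], "claw": 1}}

```text
time: 6.4
tcp_pos: [0.5594, 0.1987, 0.2106]
tcp_rot: [2.245, 2.198, -0.0]
force: [0.1, -1.0, 0.2]
grip_width: 0.0855
```

```bash
python3 - <<'E'
from h import *
s=ctrl.state(); print(s['tcp_pos'],s['force'])
m=ctrl.camera_model('wrist'); f=ctrl.grab_frame('wrist'); cv2.imwrite('pics/w4.png',f[:,:,::-1])
import pickle; pickle.dump(m,open('w4.pkl','wb')); print(m['R'].T@-m['t'])
cv2.imwrite('pics/w4b.png',cv2.resize(f[:,:,::-1],(800,600),interpolation=cv2.INTER_CUBIC))
f=ctrl.grab_frame('top'); cv2.imwrite('pics/t4.png',f[:,:,::-1])
E
```

```text
[0.55937037 0.19870839 0.21064748] [ 0.07915142 -0.965925    0.230345  ]
[0.56245809 0.27726926 0.35329395]
```

View pics/w4b.png

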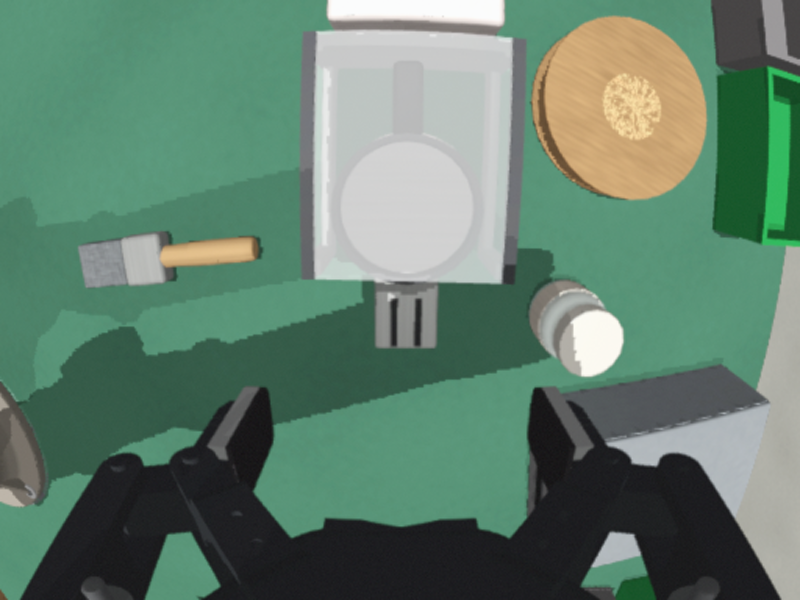

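View pics/t4.png

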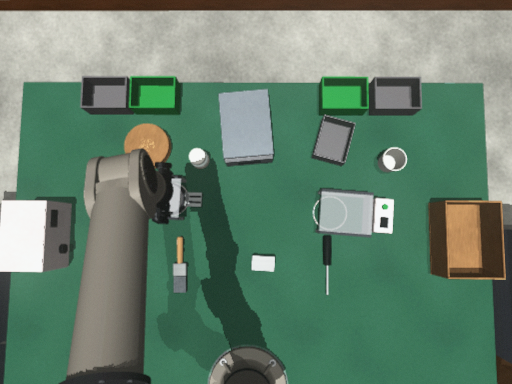

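```bash
python3 - <<'E'
from h import *
import pickle; m=pickle.load(open('w4.pkl','rb'))
s=.64
P=lambda p,z: onz('wrist',((p[0]+.5)*s-.5,(p[1]+.5)*s-.5),z,m)
for nm,p,z in [('tab NL',(377,347),.045),('tab NR',(436,347),.045),('tab FL',(377,285),.045),('tab FR',(438,285),.045),
 ('potc',(407,207),.055),('bar end L',(393,62),.047),('bar end R',(423,62),.047),('bar near L',(394,133),.047),('bar near R',(424,133),.047),
 ('roof fL',(302,33),.08),('roof fR',(525,39),.08),('roof nL',(302,278),.08),('roof nR',(516,282),.08)]:
    print(nm,P(p,z).round(4)[:2])
E
```

```text
tab NL [0.5431 0.1474]
tab NR [0.5856 0.1466]
tab FL [0.5448 0.1936]
tab FR [0.5868 0.1928]
potc [0.5662 0.2478]
bar end L [0.5591 0.3439]
bar end R [0.5785 0.3437]
bar near L [0.5588 0.2961]
bar near R [0.5782 0.2958]
roof fL [0.5066 0.3584]
roof fR [0.6377 0.3534]
roof nL [0.5006 0.2087]
roof nR [0.6329 0.2036]
```

Call:
{"api": "step_arm", "payload": {"steps": [[5, -29, -40, 0, 0, 0], [0, 0, -50, 0, 0, 0], [0, 0, -50, 0, 0, 0], [0, 0, -30, 0, 0, 0], [0, 0, -12, 0, 0, 0], [0, 0, -8, 0, 0, 0], [0, 0, 0, 0, 0, 0]]}}

```text
time: 7.38
tcp_pos: [0.5651, 0.168, 0.0216]
tcp_rot: [2.248, 2.193, 0.001]
force: [0.6, 0.6, 0.2]
grip_width: 0.0856
```

```bash
python3 - <<'E'
from h import *
s=ctrl.state(); print(s['tcp_pos'],s['force'])
f=ctrl.grab_frame('wrist'); cv2.imwrite('pics/w5.png',f[:,:,::-1])
f=ctrl.grab_frame('scene'); cv2.imwrite('pics/s5.png',cv2.resize(f[120:280,280:460,::-1],None,fx=3.5,fy=3.5,interpolation=cv2.INTER_CUBIC))
E
```

```text
[0.56511868 0.1680206  0.02162115] [0.57979142 0.59811308 0.17137475]
```

View pics/w5.png

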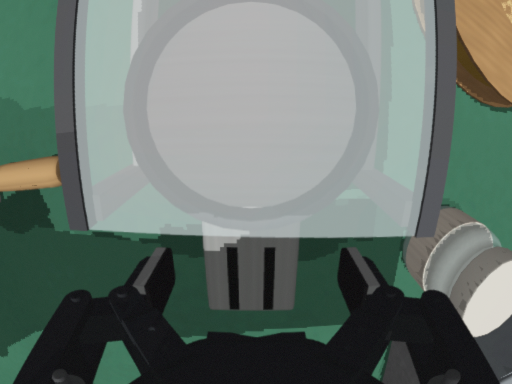

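View pics/s5.png

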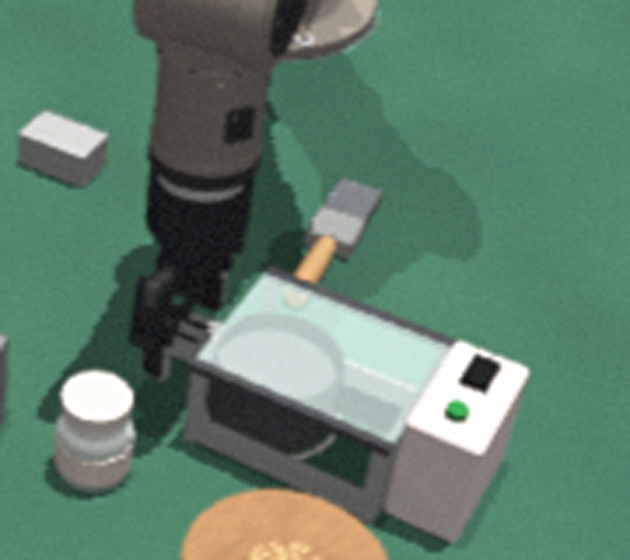

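Call:
{"api": "step_arm", "payload": {"steps": [[0, 0, -4, 0, 0, 0], [0, 0, 0, 0, 0, 0]]}}

```text
time: 7.72
tcp_pos: [0.5646, 0.1687, 0.0172]
tcp_rot: [-2.248, -2.195, -0.0]
force: [0.3, 0.7, -0.4]
grip_width: 0.0853
```

Call:
{"api": "step_arm", "payload": {"steps": [[0, 0, 0, 0, 0, 0], [0, 0, 0, 0, 0, 0], [0, 0, 0, 0, 0, 0], [0, 0, 0, 0, 0, 0], [0, 0, 0, 0, 0, 0]], "claw": -1, "squeeze": 50}}

```text
time: 8.35
tcp_pos: [0.5645, 0.1685, 0.0174]
tcp_rot: [-2.248, -2.194, 0.0]
force: [-3.1, -0.3, 6.3]
grip_width: 0.0433
```

Call:
{"api": "step_arm", "payload": {"steps": [[-0.2, -6, 0, 0, 0, 0], [-0.4, -12, 0, 0, 0, 0], [-0.5, -15, 0, 0, 0, 0], [-0.5, -15, 0, 0, 0, 0], [-0.5, -15, 0, 0, 0, 0], [-0.5, -15, 0, 0, 0, 0], [-0.5, -15, 0, 0, 0, 0], [-0.5, -15, 0, 0, 0, 0]]}}

```text
time: 9.35
tcp_pos: [0.5611, 0.0599, 0.0172]
tcp_rot: [-2.248, -2.194, -0.001]
force: [0.7, 6.1, 3.4]
grip_width: 0.0433
```

```bash
python3 - <<'E'
from h import *
s=ctrl.state(); print(s['tcp_pos'],s['force'])
f=ctrl.grab_frame('wrist'); cv2.imwrite('pics/w6.png',f[:,:,::-1])
f=ctrl.grab_frame('scene'); cv2.imwrite('pics/s6.png',cv2.resize(f[120:280,250:430,::-1],None,fx=3.5,fy=3.5,interpolation=cv2.INTER_CUBIC))
E
```

```text
[0.56107096 0.05990532 0.01721222] [0.70288134 6.10793433 3.4104237 ]
```

View pics/w6.png

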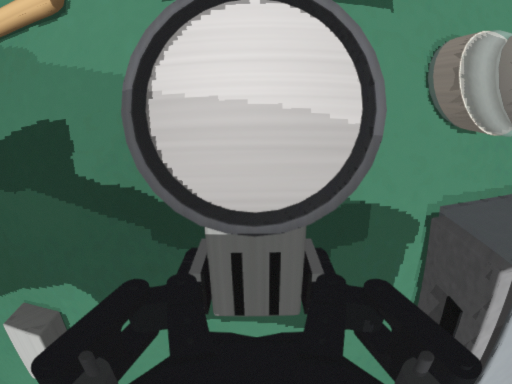

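View pics/s6.png

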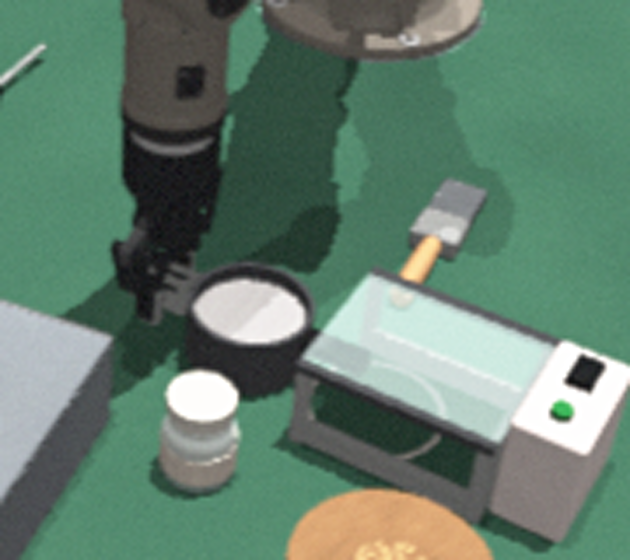

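Call:
{"api": "step_arm", "payload": {"steps": [[-0.5, -15, 0, 0, 0, 0], [-1.5, -15, 0, 0, 0, 0], [-2, -15, 0, 0, 0, -0.2], [-2.5, -15, 0, 0, 0, -0.2], [-2.5, -15, 0, 0, 0, -0.2], [-2.5, -15, 0, 0, 0, -0.2], [-2.5, -15, 0, 0, 0, -0.2], [-2.5, -15, 0, 0, 0, -0.2]]}}

```text
time: 10.45
tcp_pos: [0.5446, -0.059, 0.0171]
tcp_rot: [-2.269, -2.171, -0.001]
force: [0.8, 5.6, 3.2]
grip_width: 0.043
```

Call:
{"api": "step_arm", "payload": {"steps": [[-3, -15, 0, 0, 0, -0.2], [-3, -15, 0, 0, 0, -0.2], [-3, -15, 0, 0, 0, -0.2], [-2, -15, 0, 0, 0, -0.2], [-2, -14, 0, 0, 0, 0], [0, -4, 0, 0, 0, 0], [0, 0, 0, 0, 0, 0]]}}

```text
time: 11.32
tcp_pos: [0.5309, -0.1376, 0.0171]
tcp_rot: [-2.285, -2.154, 0.001]
force: [-1.6, 3.1, 7.1]
grip_width: 0.0432
```

Call:
{"api": "step_arm", "payload": {"steps": [[0, 0, 0, 0, 0, 0], [0, 0, 0, 0, 0, 0], [0, 0, 0, 0, 0, 0], [0, 0, 20, 0, 0, 0], [0, 0, 50, 0, 0, 0], [0, -20, 60, 0, 0, 0], [0, -60, 60, 0, 0, 0], [0, -60, 10, 0, 0, 0]], "claw": 1}}

```text
time: 12.32
tcp_pos: [0.5337, -0.262, 0.2041]
tcp_rot: [2.279, 2.156, 0.006]
force: [1.0, -1.4, -0.1]
grip_width: 0.0859
```

Call:
{"api": "step_arm", "payload": {"steps": [[0, 0, 0, 0, 0, 0], [0, 0, 0, 0, 0, 0]]}}

```text
time: 12.58
tcp_pos: [0.5311, -0.261, 0.2]
tcp_rot: [-2.286, -2.154, 0.0]
force: [-0.2, 1.1, -0.2]
grip_width: 0.0855
```

```bash
python3 - <<'E'
from h import *
import pickle
s=ctrl.state(); print(s['tcp_pos'],s['force'])
m=ctrl.camera_model('wrist'); f=ctrl.grab_frame('wrist'); pickle.dump(m,open('w7.pkl','wb')); print(m['R'].T@-m['t'])
cv2.imwrite('pics/w7.png',cv2.resize(f[:,:,::-1],(800,600),interpolation=cv2.INTER_CUBIC))
f=ctrl.grab_frame('top'); cv2.imwrite('pics/t7.png',cv2.resize(f[130:280,200:400,::-1],None,fx=4,fy=4,interpolation=cv2.INTER_CUBIC))
E
```

```text
[ 0.53109276 -0.26102371  0.19995706] [-0.16695804  1.09814863 -0.21079939]
[ 0.53726931 -0.18273215  0.34267125]
```

View pics/w7.png

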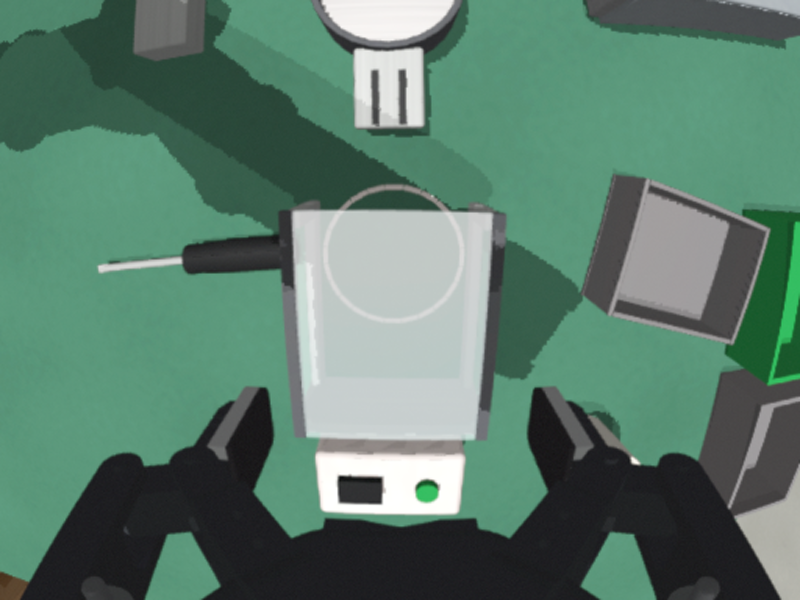

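View pics/t7.png

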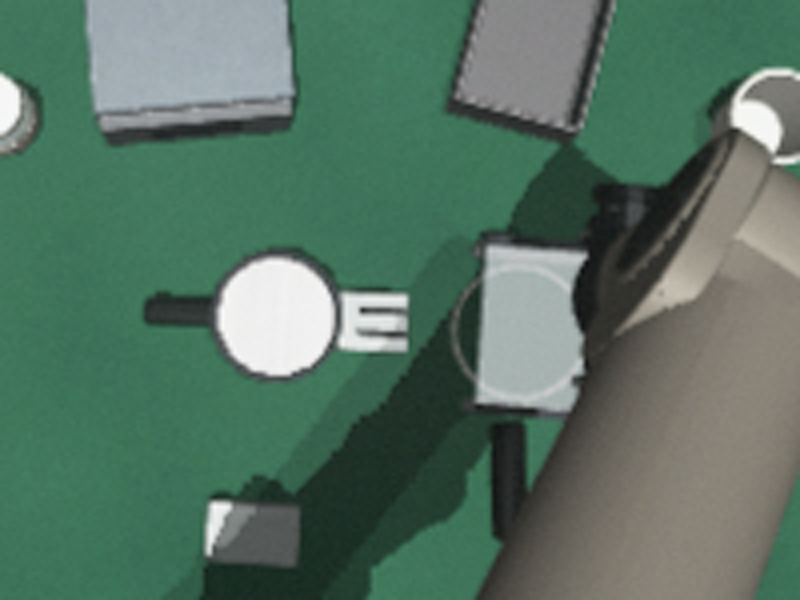

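```bash
python3 - <<'E'
from h import *
import pickle; m=pickle.load(open('w7.pkl','rb'))
s=.64
P=lambda p,z: onz('wrist',((p[0]+.5)*s-.5,(p[1]+.5)*s-.5),z,m)
for nm,p,z in [('ring',(394,254),0),('ringL',(323,255),0),('ringR',(463,253),0),('ringT',(394,185),0),('ringBt',(394,322),0),
 ('roof mL',(280,210),.08),('roof mR',(505,212),.08),('roof fL',(294,438),.08),('roof fR',(487,440),.08),('glass mL',(293,211),.08),('glass mR',(492,212),.08),
 ('box nL',(317,453),.095),('box nR',(465,455),.095),('box fL',(322,512),.095),('box fR',(461,513),.095),
 ('tab tipL',(355,127),.045),('tab tipR',(424,128),.045),('tab nL',(354,50),.045),('tab nR',(423,50),.045)]:
    print(nm,P(p,z).round(4)[:2])
T=lambda p,z: onz('top',(200+p[0]/4-.375,130+p[1]/4-.375),z)
for nm,p,z in [('potc',(277,315),.055),('bar endT',(145,297),.047),('bar endB',(145,324),.047),('tabendT',(408,293),.045),('tabendB',(408,352),.045),('ring',(521,333),0),('drawer L',(101,130),.077),('drawer R',(293,115),.077),('cab L',(99,113),.085),('cabR',(293,96),.085)]:
    print('T',nm,T(p,z).round(4)[:2])
E
```

```text
ring [ 0.5283 -0.2512]
ringL [ 0.4745 -0.2485]
ringR [ 0.5803 -0.2532]
ringT [ 0.5314 -0.1995]
ringBt [ 0.5249 -0.3053]
roof mL [ 0.4663 -0.2047]
roof mR [ 0.5955 -0.2137]
roof fL [ 0.4537 -0.3577]
roof fR [ 0.5857 -0.3664]
glass mL [ 0.474 -0.206]
glass mR [ 0.5878 -0.2135]
box nL [ 0.472  -0.3599]
box nR [ 0.5687 -0.3666]
box fL [ 0.4674 -0.4135]
box fR [ 0.5666 -0.4195]
tab tipL [ 0.5099 -0.1584]
tab tipR [ 0.5532 -0.1618]
tab nL [ 0.5123 -0.1075]
tab nR [ 0.5556 -0.1105]
T potc [ 0.5338 -0.0603]
T bar endT [0.5471 0.0398]
T bar endB [0.5266 0.0395]
T tabendT [ 0.5517 -0.1596]
T tabendB [ 0.5071 -0.1595]
T ring [ 0.5238 -0.2527]
T drawer L [0.6698 0.072 ]
T drawer R [ 0.6819 -0.071 ]
T cab L [0.6811 0.0729]
T cabR [ 0.6946 -0.0708]
```

Call:
{"api": "step_arm", "payload": {"steps": [[0, 55, 0, 0, 0, 0], [2, 60, 0, 0, 0, 0], [2, 60, 0, 0, 0, 0], [2, 55, 0, 0, 0, 0], [0, 0, 0, 0, 0, 0], [0, 0, 0, 0, 0, 0]]}}

```text
time: 13.42
tcp_pos: [0.5371, -0.0308, 0.2002]
tcp_rot: [-2.283, -2.157, 0.001]
force: [0.6, -0.4, 0.4]
grip_width: 0.0852
```

```bash
python3 - <<'E'
from h import *
import pickle
s=ctrl.state(); print(s['tcp_pos'],s['tcp_rot'])
m=ctrl.camera_model('wrist'); f=ctrl.grab_frame('wrist'); pickle.dump(m,open('w8.pkl','wb')); print(m['R'].T@-m['t'])
cv2.imwrite('pics/w8.png',cv2.resize(f[:,:,::-1],(800,600),interpolation=cv2.INTER_CUBIC))
E
```

```text
[ 0.53709021 -0.03075931  0.20023818] [-2.28339698e+00 -2.15720352e+00  1.19509949e-03]
[0.54304467 0.04774363 0.34286094]
```

View pics/w8.png

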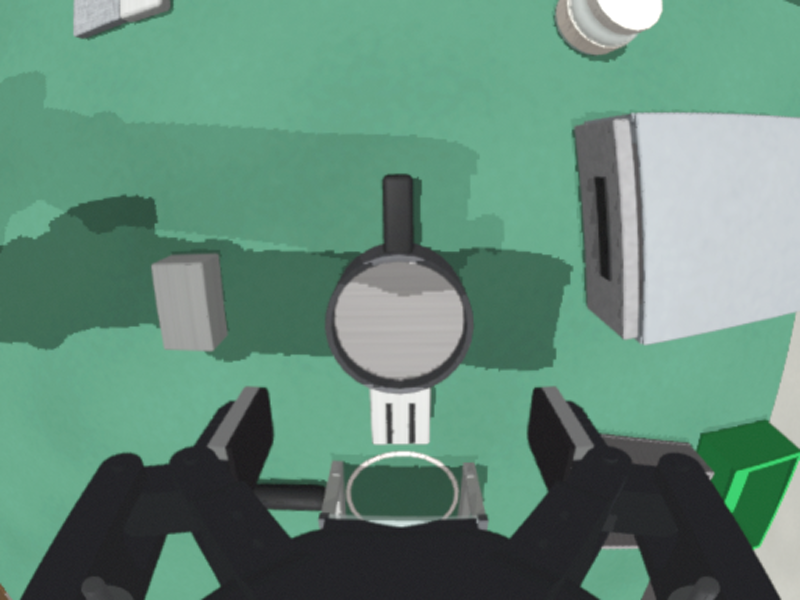

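```bash
python3 - <<'E'
from h import *
import pickle; m=pickle.load(open('w8.pkl','rb'))
s=.64
P=lambda p,z: onz('wrist',((p[0]+.5)*s-.5,(p[1]+.5)*s-.5),z,m)
for nm,p,z in [('bar tip',(397.5,175),.047),('bar base',(399,249),.047),('potc',(400,317),.055),('tab tip',(401,444),.045),('tab base',(401,390),.045),('ring',(402,491),0)]:
    print(nm,P(p,z).round(4)[:2])
E
```

```text
bar tip [0.5407 0.0392]
bar base [ 0.5389 -0.0086]
potc [ 0.5371 -0.0523]
tab tip [ 0.5319 -0.1594]
tab base [ 0.5345 -0.1117]
ring [ 0.5281 -0.2463]
```

Call:
{"api": "step_arm", "payload": {"steps": [[2, 49, -20, 0, 0, 0.8], [0, 0, -50, 0, 0, 0], [0, 0, -50, 0, 0, 0], [0, 0, -40, 0, 0, 0], [0, 0, -14, 0, 0, 0], [0, 0, -6, 0, 0, 0], [0, 0, 0, 0, 0, 0]]}}

```text
time: 14.35
tcp_pos: [0.5403, 0.0171, 0.0215]
tcp_rot: [2.271, 2.169, 0.002]
force: [-0.8, 0.2, 0.7]
grip_width: 0.0855
```

Call:
{"api": "step_arm", "payload": {"steps": [[0, 0, 0, 0, 0, 0], [0, 0, 0, 0, 0, 0], [0, 0, 0, 0, 0, 0], [0, 0, 0, 0, 0, 0], [0, 0, 0, 0, 0, 0], [0, 0, 0, 0, 0, 0], [0, 0, 0, 0, 0, 0]], "claw": -1, "squeeze": 50}}

```text
time: 15.22
tcp_pos: [0.5394, 0.0177, 0.021]
tcp_rot: [-2.271, -2.17, -0.0]
force: [-2.2, 0.4, 5.3]
grip_width: 0.0191
```

```bash
python3 - <<'E'
from h import *
s=ctrl.state(); print(s['tcp_pos'],s['tcp_rot'])
f=ctrl.grab_frame('top'); cv2.imwrite('pics/t9.png',cv2.resize(f[130:280,200:400,::-1],None,fx=4,fy=4,interpolation=cv2.INTER_CUBIC))
f=ctrl.grab_frame('wrist'); cv2.imwrite('pics/w9.png',f[:,:,::-1])
E
```

```text
[0.53936556 0.01766587 0.02097215] [-2.27050431e+00 -2.17044454e+00 -2.22997334e-04]
```

View pics/t9.png

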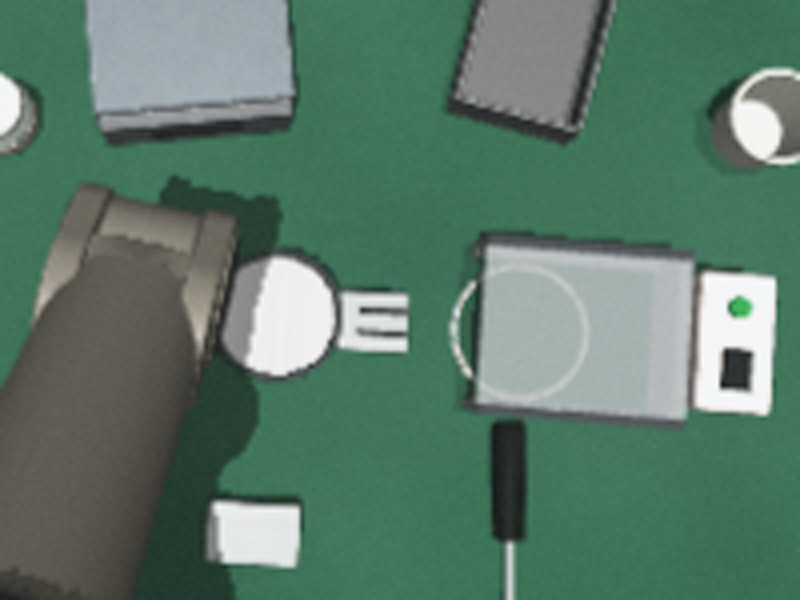

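View pics/w9.png

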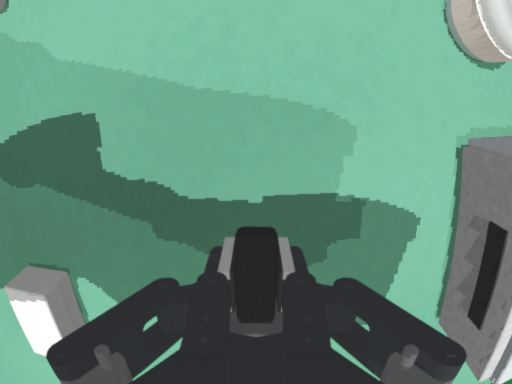

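Call:
{"api": "step_arm", "payload": {"steps": [[3, -4, 0, 0, 0, -0.4], [2.4, -8, 0, 0, 0, -0.5], [-0.2, -12, 0, 0, 0, -0.4], [-0.8, -12, 0, 0, 0, 0], [-0.8, -12, 0, 0, 0, 0], [-0.8, -12, 0, 0, 0, 0], [0, 0, 0, 0, 0, 0]]}}

```text
time: 16.2
tcp_pos: [0.5428, -0.0432, 0.021]
tcp_rot: [2.295, 2.143, 0.001]
force: [1.2, -2.3, 4.2]
grip_width: 0.0192
```

```bash
python3 - <<'E'
from h import *
s=ctrl.state(); print(s['tcp_pos'],s['tcp_rot'],s['force'])
f=ctrl.grab_frame('top'); cv2.imwrite('pics/t10.png',cv2.resize(f[155:255,250:400,::-1],None,fx=5,fy=5,interpolation=cv2.INTER_CUBIC))
f=ctrl.grab_frame('scene'); cv2.imwrite('pics/s10.png',cv2.resize(f[100:240,150:330,::-1],None,fx=4,fy=4,interpolation=cv2.INTER_CUBIC))
E
```

```text
[ 0.54279067 -0.0432358   0.02098425] [2.29539593e+00 2.14339854e+00 8.78370494e-04] [ 1.20667981 -2.27748012  4.16792625]
```

View pics/t10.png

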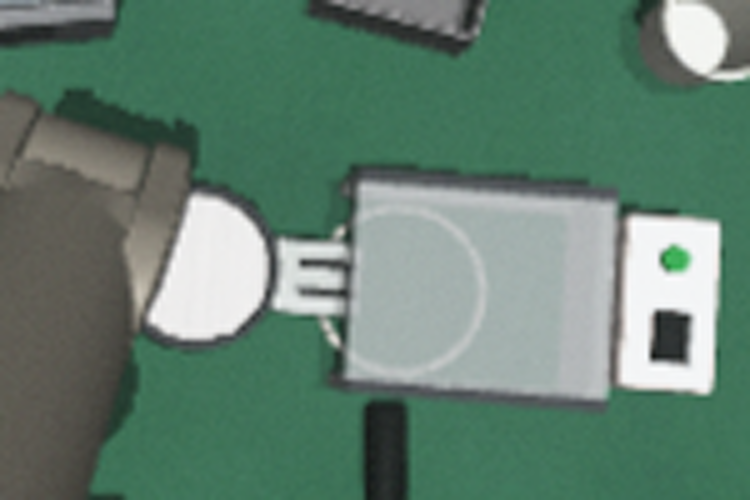

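View pics/s10.png

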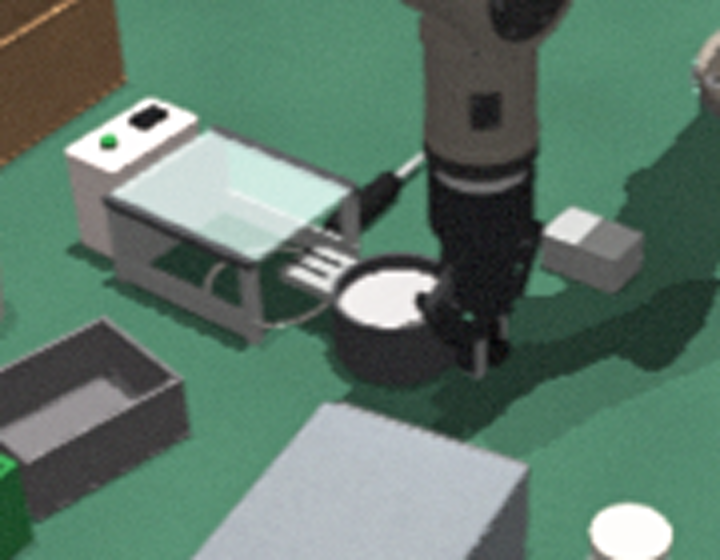

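```bash
python3 - <<'E'
from h import *
T=lambda p,z: onz('top',(250+(p[0]+.5)/5-.5,155+(p[1]+.5)/5-.5),z)
for nm,p,z in [('tab base T',(278,240),.045),('tab base B',(275,313),.045),('tab at mouth T',(347,245),.045),('tab mouth B',(345,314),.045),('roof mT',(354,172),.08),('roof mB',(341,383),.08),('roof fT',(617,192),.08),('roof fB',(605,405),.08),('ring c',(405,291),0),('ringT',(408,205),0),('ringB',(403,377),0)]:
    print(nm,T(p,z).round(4)[:2])
E
```

```text
tab base T [ 0.5527 -0.1704]
tab base B [ 0.5085 -0.1685]
tab at mouth T [ 0.5499 -0.2121]
tab mouth B [ 0.5082 -0.2106]
roof mT [ 0.5908 -0.2112]
roof mB [ 0.4671 -0.2029]
roof fT [ 0.58   -0.3651]
roof fB [ 0.4557 -0.3558]
ring c [ 0.5241 -0.255 ]
ringT [ 0.5783 -0.2574]
ringB [ 0.4703 -0.2533]
```

Call:
{"api": "step_arm", "payload": {"steps": [[-0.8, -12, 0, 0, 0, 0], [-0.8, -12, 0, 0, 0, 0], [-0.8, -12, 0, 0, 0, 0], [-0.8, -12, 0, 0, 0, 0], [-0.8, -12, 0, 0, 0, 0], [-0.8, -12, 0, 0, 0, 0], [-0.8, -12, 0, 0, 0, 0]]}}

```text
time: 17.18
tcp_pos: [0.5379, -0.1233, 0.021]
tcp_rot: [-2.291, -2.147, -0.005]
force: [1.0, 7.6, 8.2]
grip_width: 0.0192
```

Call:
{"api": "step_arm", "payload": {"steps": [[-0.7, -10, 0, 0, 0, 0], [-0.7, -10, 0, 0, 0, 0], [-0.7, -10, 0, 0, 0, 0], [-0.5, -8, 0, 0, 0, 0], [0, 0, 0, 0, 0, 0]]}}

```text
time: 17.8
tcp_pos: [0.5351, -0.163, 0.021]
tcp_rot: [-2.294, -2.146, -0.003]
force: [0.3, 2.9, 6.6]
grip_width: 0.0193
```

```bash
python3 - <<'E'
from h import *
s=ctrl.state(); print(s['tcp_pos'],s['tcp_rot'],s['force'])
f=ctrl.grab_frame('top'); cv2.imwrite('pics/t11.png',cv2.resize(f[155:255,250:400,::-1],None,fx=5,fy=5,interpolation=cv2.INTER_CUBIC))
E
```

```text
[ 0.53507538 -0.16303074  0.02102469] [-2.29351427 -2.14627649 -0.00298344] [0.26762203 2.94045021 6.60976944]
```

View pics/t11.png

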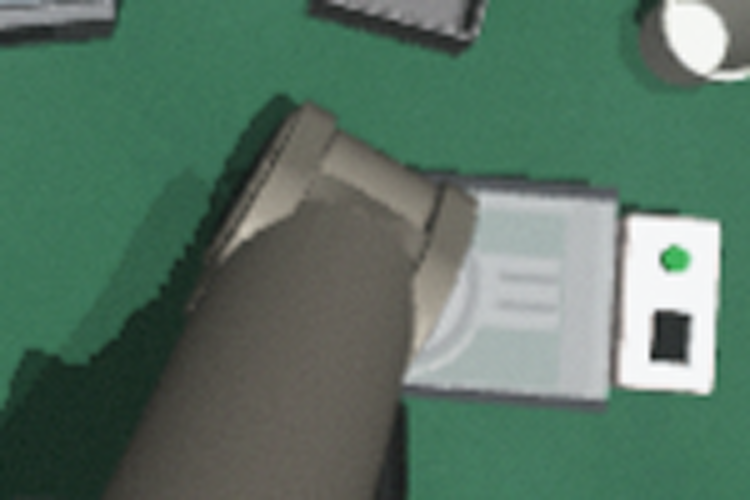

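Call:
{"api": "step_arm", "payload": {"steps": [[-0.3, -4, 0, 0, 0, 0], [-0.2, -3, 0, 0, 0, 0], [-0.2, -3, 0, 0, 0, 0], [0, 0, 0, 0, 0, 0]]}}

```text
time: 18.35
tcp_pos: [0.5345, -0.1715, 0.021]
tcp_rot: [-2.291, -2.147, -0.004]
force: [0.5, 6.7, 8.9]
grip_width: 0.019
```

Call:
{"api": "step_arm", "payload": {"steps": [[-0.1, -2, 0, 0, 0, 0], [-0.1, -2, 0, 0, 0, 0], [0, 0, 0, 0, 0, 0]]}}

```text
time: 18.73
tcp_pos: [0.5344, -0.1751, 0.021]
tcp_rot: [-2.291, -2.147, -0.005]
force: [-0.3, 7.2, 7.5]
grip_width: 0.0195
```

Call:
{"api": "step_arm", "payload": {"steps": [[-0.1, -2, 0, 0, 0, 0], [-0.1, -1, 0, 0, 0, 0], [0, 0, 0, 0, 0, 0]]}}

```text
time: 19.1
tcp_pos: [0.5343, -0.1765, 0.021]
tcp_rot: [-2.288, -2.147, -0.006]
force: [0.6, 11.2, 10.9]
grip_width: 0.0188
```

Call:
{"api": "step_arm", "payload": {"steps": [[-0.1, -2, 0, 0, 0, 0], [0, 0, 0, 0, 0, 0]]}}

```text
time: 19.35
tcp_pos: [0.5344, -0.1765, 0.021]
tcp_rot: [-2.285, -2.147, -0.008]
force: [0.1, 16.1, 13.8]
grip_width: 0.0192
```

```bash
python3 - <<'E'
from h import *
s=ctrl.state(); print(s['tcp_pos'],s['tcp_rot'],s['force'])
f=ctrl.grab_frame('top'); cv2.imwrite('pics/t12.png',cv2.resize(f[155:255,250:400,::-1],None,fx=5,fy=5,interpolation=cv2.INTER_CUBIC))
f=ctrl.grab_frame('scene'); cv2.imwrite('pics/s12.png',cv2.resize(f[100:240,130:310,::-1],None,fx=4,fy=4,interpolation=cv2.INTER_CUBIC))
E
```

```text
[ 0.53438088 -0.17645535  0.02099816] [-2.28547015 -2.1465945  -0.00839596] [ 0.09231495 16.05940484 13.83789503]
```

View pics/t12.png

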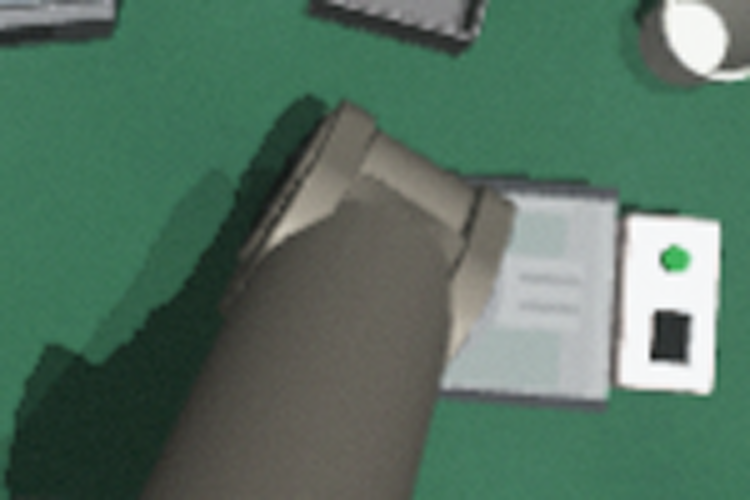

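View pics/s12.png

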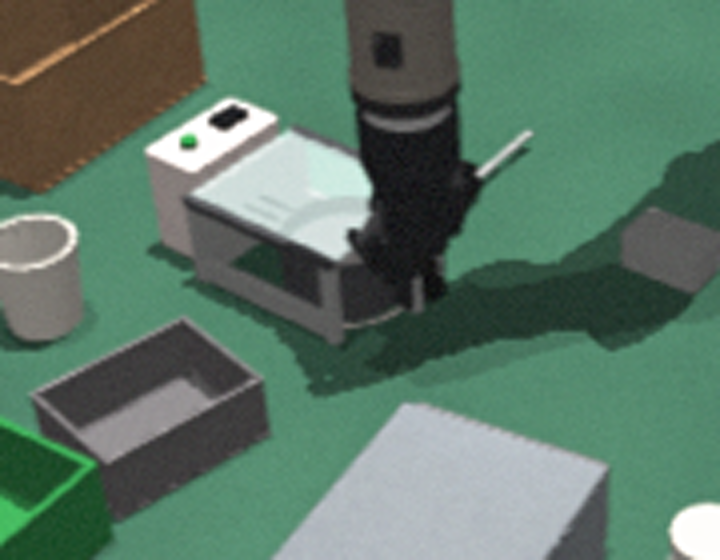

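Call:
{"api": "step_arm", "payload": {"steps": [[0.1, 2, 0, 0, 0, 0]]}}

```text
time: 19.58
tcp_pos: [0.5344, -0.1765, 0.021]
tcp_rot: [-2.288, -2.147, -0.006]
force: [0.1, 7.9, 8.9]
grip_width: 0.0193
```

Call:
{"api": "step_arm", "payload": {"steps": [[0, 0, 0, 0, 0, 0], [0, 0, 0, 0, 0, 0], [0, 0, 0, 0, 0, 0], [0, 0, 0, 0, 0, 0]], "claw": 1}}

```text
time: 20.08
tcp_pos: [0.5328, -0.1819, 0.0204]
tcp_rot: [-2.296, -2.144, 0.001]
force: [-0.6, 1.3, -0.3]
grip_width: 0.0854
```

Call:
{"api": "step_arm", "payload": {"steps": [[0, 0, 20, 0, 0, 0], [0, 0, 40, 0, 0, 0], [0, -10, 50, 0, 0, 0], [0, -35, 60, 0, 0, 0], [0, -40, 10, 0, 0, 0], [0, 0, 0, 0, 0, 0], [0, 0, 0, 0, 0, 0]]}}

```text
time: 20.95
tcp_pos: [0.5327, -0.2624, 0.1949]
tcp_rot: [-2.295, -2.144, -0.001]
force: [0.2, 0.8, -1.0]
grip_width: 0.0854
```

```bash
python3 - <<'E'
from h import *
import pickle
s=ctrl.state(); print(s['tcp_pos'],s['force'])
m=ctrl.camera_model('wrist'); f=ctrl.grab_frame('wrist'); pickle.dump(m,open('w13.pkl','wb'))
cv2.imwrite('pics/w13.png',cv2.resize(f[:,:,::-1],(800,600),interpolation=cv2.INTER_CUBIC))
E
```

```text
[ 0.53274653 -0.26240032  0.19490892] [ 0.22136862  0.83882944 -1.00934031]
```

View pics/w13.png

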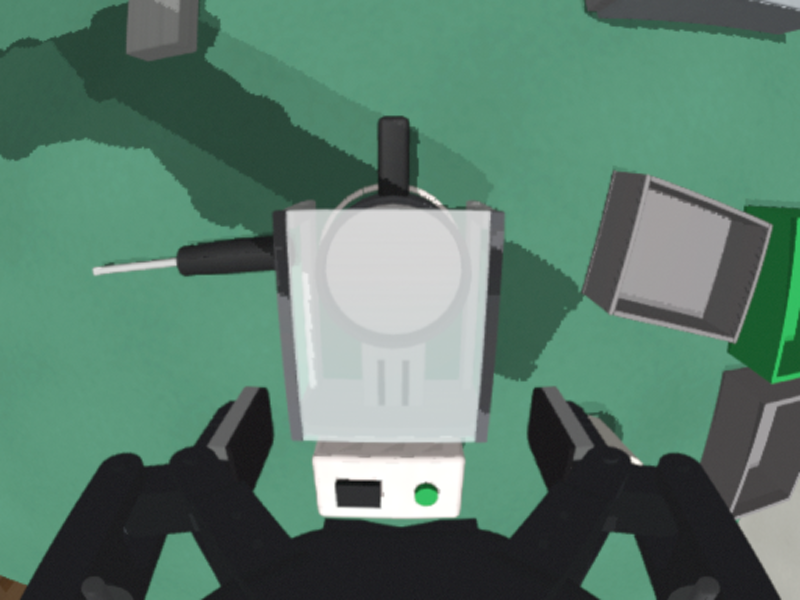

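```bash
python3 - <<'E'
from h import *
import pickle; m=pickle.load(open('w13.pkl','rb'))
s=.64
P=lambda p,z: onz('wrist',((p[0]+.5)*s-.5,(p[1]+.5)*s-.5),z,m)
for nm,p,z in [('tab tip L',(361,405),.045),('tab tip R',(423,405),.045),('tab base',(394,345),.045),('bar tip',(394,116),.047),('potc',(394,270),.05),('roof m',(389,210),.08),('roof far',(390,439),.08),('roofmL',(275,210),.08),('roofmR',(503,211),.08)]:
    print(nm,P(p,z).round(4)[:2])
E
```

```text
tab tip L [ 0.4999 -0.3509]
tab tip R [ 0.5446 -0.3538]
tab base [ 0.5271 -0.3053]
bar tip [ 0.5376 -0.1551]
potc [ 0.531  -0.2519]
roof m [ 0.5315 -0.2104]
roof far [ 0.521  -0.3582]
roofmL [ 0.467  -0.2048]
roofmR [ 0.5954 -0.2144]
```

Call:
{"api": "step_arm", "payload": {"steps": [[-20, 30, 40, 0, 0, 0], [-20, 30, 40, 0, 0, 0], [-20, 30, 20, 0, 0, 0], [0, 0, 0, 0, 0, 0]]}}

```text
time: 21.5
tcp_pos: [0.4729, -0.1698, 0.2957]
tcp_rot: [-2.289, -2.151, -0.004]
force: [0.4, 0.1, -0.3]
grip_width: 0.0852
```

```bash
python3 - <<'E'
from h import *
s=ctrl.state(); print(s['time'],s['tcp_pos'],s['force'])
for n in ('scene','top'):
    f=ctrl.grab_frame(n); cv2.imwrite(f'pics/{n}f.png',f[:,:,::-1])
E
```

```text
21.5 [ 0.47290024 -0.1698146   0.29567744] [ 0.41819156  0.07498953 -0.26924215]
```

View pics/scenef.png

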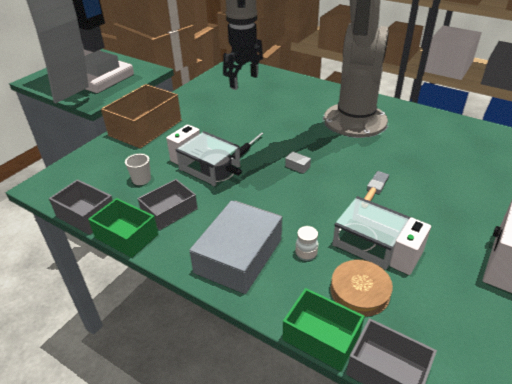

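View pics/topf.png

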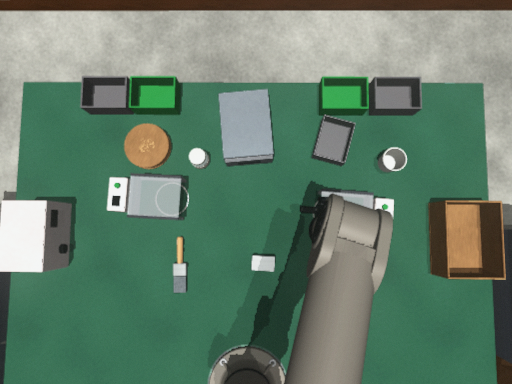

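The final views show the drawer shut, with its face at (248,158) in the top picture. The left bay is empty, and the pot is in the right bay with its bar sticking out of the mouth at (308,209). The other objects have not moved.

```bash
python3 -c "
from cell import ctrl
print(ctrl.sign_off())"
```

```text
the job is handed in; nothing more can be done
None
```

I closed the drawer first, then moved the pot from the left bay to the right one, and handed the job in at about 21.6 s.

- **Drawer:** I pushed it through the detent until it hit its hard stop. In the top view its face then stood about 12 mm in front of the cabinet, which is where it should be when home.
- **Pot:** I slid it out of the left bay by its tab, let go between the bays, took it again by the bar and pushed it into the right bay tab first. It stopped against a firm resistance of about 16 N and did not move further.
- **Last checks:** After release, the wrist camera put the tab tip about 1 mm from where the stop should be, within the measuring error. The pot was in line with the bay to about half a degree. In the top view the other objects were where they started, the gripper was clear of everything, and the force on it was near zero.
- **Disagreement:** The top and wrist cameras differed by 2–4 mm in x. I aligned the pot by its position relative to the bay, and it went in without jamming.

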